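# Line up the seasoning shakers by size beside the grill

### The arm

A 6-joint arm with a two-finger parallel gripper is mounted at the origin on the work surface. World frame = base frame: x ahead of the robot, y to its left, z up, the work surface at z = 0. Lengths are in m, angles in rad, forces in N, time in s.
With the tool pointing down it reaches from about 0.375 to 0.925 m from the base axis. Payload 5.7 kg.
Tool frame: the origin (TCP) lies midway between the tips of the shut fingers; the grasp point (between the pads) lies 19 mm behind it; z points along the fingers, x is the direction in which the jaws open and shut, and the axes are right-handed (so a half turn about z gives the same grasp; the last joint's range is limited). The gripper opens to 88 mm and grips with 3 to 60 N. Pads are 20 mm wide; open, the fingers measure 115 mm over their backs; the gripper's body (75 mm by 178 mm) begins 61 mm behind the grasp point.
Start: joints at [1.184, 0.359, 1.51, -0, 1.272, -0.115], TCP at [0.161, 0.578, 0.223] pointing down, gripper open.
Joint ranges: [-2.97, 2.97], [-1.01, 2.36], [0.21, 2.38], [-0.96, 4.11], [0.2, 2.71], [-2.98, 2.98]. Speed limits (rad/s): [2.39, 2.39, 3.14, 3.14, 3.14, 3.14].

### API

Orientations are given as a unit quaternion [x, y, z, w].
In Python, from bench import move_ptp, servo_line, goto_joints, move_gripper, sleep, inverse_kinematics, capture, PlanningError, close_job, spot_in, silhouettes, current_clock, current_joint_pos, current_qvel, current_joint_torque, current_position, current_orientation, current_force, current_torque, current_finger_gap gives the robot as it stands. Calls block until the motion is done:
- move_ptp(position, orientation): joint-space move of the TCP to a pose.
- servo_line(position, orientation=None, rate=0.15, contact_N=None): straight line of the TCP; orientation=None keeps the orientation; rate is the mean speed in m/s. With contact_N (N) it stops when the force on the tool has changed by that much, and returns True; else False.
- goto_joints(angles): joint-space move.
- move_gripper(opening): finger opening in m; the grip force is fixed at half the most; returns when the fingers have stopped.
- sleep(seconds).
- inverse_kinematics(position, orientation): joint angles nearest the present ones, or None.
- capture(name): name is "scene" or "top"; returns a dict with "image" (420x560x3 uint8, blue, green, red), "range_z" (420x560 float32, m along the optical axis (not along the pixel's ray), 0 where there is no reading), "intrinsics" (3x3 intrinsics, pixels), "k1" (the pictures are not rectified: a ray, as slopes to the right and down, at radius r is drawn at 1 + k1 r^2 times it, then the intrinsics apply), "R" (3x3) and "t" (3): a world point X has camera coordinates R X + t. Camera axes: x right, y down, z forward; pixel columns grow to the right and rows downward; lengths in m; the calibration is good to about 2 mm. A picture is of the moment at which its call begins.
A pose or a line that the arm cannot do raises PlanningError and nothing moves.
- close_job(): hands the job in, once; it reports no verdict.
Trained networks look in the newest picture that a camera, given by its name, has taken for a name from the list of things; names that differ only in an ending like _2 or _b are one class to them, and where a whole thing is asked for, a point or a joint stands for the part that bears it (a point fixed in the world has none). Each returns a list of dicts, best first, with "conf" (0 to 1); they miss things now and then, are a little off and sometimes report something else, mostly with a low value. They report only what shows in the picture. A call takes as long as a camera call. They do not tell look-alikes from the thing itself.
- spot_in(camera, query): "xy" ([column, row] in pixels, amid what is visible of it).
- silhouettes(camera, query): "region" (420x560 bool, what is visible of it) and "xy" ([column, row] in pixels, amid what is visible of it).
Readings, each from a call of its own:
- current_clock(): time.
- current_joint_pos(): joint angles.
- current_qvel(): joint speeds.
- current_joint_torque(): joint torques, N m.
- current_position(): TCP position.
- current_orientation(): TCP orientation.
- current_force(): force on the tool from outside, world axes, zero at the start.
- current_torque(): the same for the moment, N m.
- current_finger_gap(): finger opening in m.
Only numpy, scipy, OpenCV 4.12 (cv2) and the standard library are available. Lean on these libraries where they do the work, as an engineer would, in place of code of your own. Each camera call takes 0.05 s, during which the arm holds its last target.

### The job

Get the seasonings ready for service: stand the four steel shakers on the ledge in order of size, one centred on each rubber seat, with the smallest at the end where the tongs lie and the largest at the muddler's end. Set each one down upright without dropping it or tipping it over, and leave the tongs and the muddler where they lie.

Things in the scene. Friction and masses are not known exactly. Their poses are not given: they have to be found in the camera images.
- shaker_1: the smallest of four plain stainless seasoning shakers: an upright round can 42 mm in diameter and 62 mm high over all, straight-sided up to 9 mm below its top, closed by a shallow domed lid with small holes; about 110 g. Stands loose on the worktop at the start. Origin: centre of its underside; z points up through the lid; round, so its yaw means nothing.
- shaker_2: the second smallest of four plain stainless seasoning shakers: an upright round can 48 mm in diameter and 84 mm high over all, straight-sided up to 9 mm below its top, closed by a shallow domed lid with small holes; about 170 g. Stands loose on the worktop at the start. Origin: centre of its underside; z points up through the lid; round, so its yaw means nothing.
- shaker_3: the second largest of four plain stainless seasoning shakers: an upright round can 54 mm in diameter and 106 mm high over all, straight-sided up to 9 mm below its top, closed by a shallow domed lid with small holes; about 250 g. Stands loose on the worktop at the start. Origin: centre of its underside; z points up through the lid; round, so its yaw means nothing.
- shaker_4: the largest of four plain stainless seasoning shakers: an upright round can 60 mm in diameter and 130 mm high over all, straight-sided up to 9 mm below its top, closed by a shallow domed lid with small holes; about 340 g. Stands loose on the worktop at the start. Origin: centre of its underside; z points up through the lid; round, so its yaw means nothing.
- seat_a: a round black rubber seat, 68 mm across and 3 mm thick, one of four alike fixed in a straight row at 85 mm centres along the top of a low stainless ledge (an end seat, next to seat_b). Origin: centre of its underside, on the ledge's top 25 mm above the worktop, so a shaker stands 28 mm above the worktop on it. y runs along the row from seat_a to seat_d, x across it, z up. The ledge is 345 mm long, 105 mm wide, fixed for the run and with no rim.
- seat_b: a round black rubber seat, 68 mm across and 3 mm thick, one of four alike fixed in a straight row at 85 mm centres along the top of a low stainless ledge (between seat_a and seat_c). Origin: centre of its underside, on the ledge's top 25 mm above the worktop, so a shaker stands 28 mm above the worktop on it. y runs along the row from seat_a to seat_d, x across it, z up. The ledge is 345 mm long, 105 mm wide, fixed for the run and with no rim.
- seat_c: a round black rubber seat, 68 mm across and 3 mm thick, one of four alike fixed in a straight row at 85 mm centres along the top of a low stainless ledge (between seat_b and seat_d). Origin: centre of its underside, on the ledge's top 25 mm above the worktop, so a shaker stands 28 mm above the worktop on it. y runs along the row from seat_a to seat_d, x across it, z up. The ledge is 345 mm long, 105 mm wide, fixed for the run and with no rim.
- seat_d: a round black rubber seat, 68 mm across and 3 mm thick, one of four alike fixed in a straight row at 85 mm centres along the top of a low stainless ledge (the other end seat, next to seat_c). Origin: centre of its underside, on the ledge's top 25 mm above the worktop, so a shaker stands 28 mm above the worktop on it. y runs along the row from seat_a to seat_d, x across it, z up. The ledge is 345 mm long, 105 mm wide, fixed for the run and with no rim.
- tongs: a nearly closed pair of orange and steel kitchen tongs, 240 mm long, about 35 mm wide at the tips and 26 mm high, lying loose on the worktop beside one end of the ledge (either end), across the line of the row, their centre some 0.1 m from the nearest end seat. Origin: middle of their length, on the worktop; x runs along them from the hinge to the tips, z up.
- muddler: a turned wooden muddler, 205 mm long, 38 mm across and high at its thick end, lying loose on the worktop beside the other end of the ledge, across the line of the row. Origin: middle of its length, on the worktop; x runs from its thick end to its handle's end, z up.
Mind the look-alikes: they are no part of the job. What is shaped like the shaker_1 but green or pink is not meant. What is shaped like the shaker_3 but yellow is not meant.

How it is judged:
By the outcome, as a careful person would: the job done as asked, in the order asked, and still so for the second after the job is handed in, with the robot touching nothing.
It also fails if it takes over 128 s, if anything falls off the work surface, if the arm or the gripper's body presses on something with over 40 N, if the wrist force passes 120 N, or if a joint passes its speed limit or range.

## Working session

There is one attempt and no reset: what is moved stays moved. The work goes in short steps, each a Python script; the robot and the scene stay as the last script left them, time stands still between calls to the robot, and variables do not carry over. Pictures are saved under pics/ and viewed, and the job is handed in when it is done.

```bash
mkdir -p pics; ls
python3 - <<'E'
from bench import *
import cv2,numpy as np
print(current_clock())
for n in("scene","top"):
    c=capture(n); cv2.imwrite(f"pics/{n}0.png",c["image"]); print(n,c["intrinsics"].tolist() if hasattr(c["intrinsics"],'tolist') else c["intrinsics"],c["k1"],c["R"],c["t"])
    for q in("shaker_1","seat_a","tongs","muddler"):
        print(q,[(round(d["conf"],2),np.round(d["xy"]).tolist()) for d in spot_in(n,q)])
print(current_clock(),current_orientation())
E
```

```text
pics
0.0
scene [[420.5060144446578, 0.0, 281.8538552094069], [0.0, 420.5060144446578, 212.20668692302766], [0.0, 0.0, 1.0]] -0.03719952391434728 [[ 0.82363147  0.56697407 -0.01310006]
 [ 0.34095656 -0.51349465 -0.78744642]
 [-0.45318851  0.6440991  -0.61624388]] [-0.45383023 -0.13151558  1.15123385]
shaker_1 [(0.97, [290.0, 189.0]), (0.93, [269.0, 205.0]), (0.88, [147.0, 285.0]), (0.79, [243.0, 189.0]), (0.78, [269.0, 144.0]), (0.76, [299.0, 150.0]), (0.63, [222.0, 228.0])]
seat_a [(0.91, [297.0, 267.0]), (0.84, [318.0, 246.0]), (0.8, [355.0, 201.0]), (0.56, [336.0, 223.0])]
tongs [(0.98, [393.0, 195.0])]
muddler [(0.55, [283.0, 317.0])]
top [[506.61866346561084, 0.0, 281.1124695477666], [0.0, 506.61866346561084, 204.7789306284919], [0.0, 0.0, 1.0]] -0.15292065560912146 [[ 0.02624912 -0.99958111 -0.01218984]
 [-0.99778594 -0.02545267 -0.06144407]
 [ 0.06110806  0.01377571 -0.99803609]] [0.00251511 0.54644339 1.2750646 ]
shaker_1 [(0.86, [178.0, 287.0]), (0.76, [396.0, 246.0]), (0.76, [183.0, 248.0]), (0.72, [254.0, 264.0]), (0.6, [329.0, 235.0])]
seat_a [(0.87, [256.0, 171.0]), (0.71, [220.0, 167.0]), (0.58, [320.0, 170.0]), (0.57, [289.0, 172.0])]
tongs [(0.91, [181.0, 156.0])]
muddler [(0.69, [358.0, 157.0])]
0.5 [ 7.96380362e-01  6.04796093e-01 -5.26388807e-05  2.96641794e-05]
```

View pics/scene0.png

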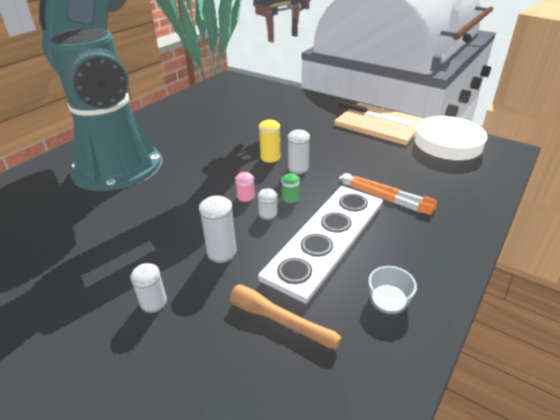

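View pics/top0.png

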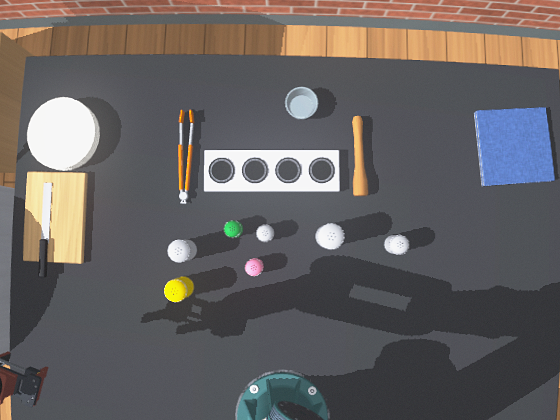

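Ledge runs along the tool's y; in the top view the tongs are at the left (181,156) and the muddler at the right (358,157). The steel shakers are at (265,233) small, (397,244) second, (181,250) third and (330,236) largest. The green (233,229), pink (254,267) and yellow (178,288) ones are decoys.

```bash
cat > h.py <<'E'
from bench import *
import cv2,numpy as np
from scipy.optimize import least_squares
H={1:.062,2:.084,3:.106,4:.130}; RAD={1:.021,2:.024,3:.027,4:.030}
def rays(c,uv):
    uv=np.asarray(uv,float).reshape(-1,2); K=c["intrinsics"]
    d=(uv-[K[0,2],K[1,2]])/[K[0,0],K[1,1]]; r=np.linalg.norm(d,axis=1); u=r.copy()
    for _ in range(20): u=r/(1+c["k1"]*u*u)
    return np.c_[d*(u/np.maximum(r,1e-9))[:,None],np.ones(len(d))]
def world(c,uv,z): return (rays(c,uv)*np.asarray(z).reshape(-1,1)-c["t"])@c["R"]
def onplane(c,uv,z):
    d=rays(c,uv)@c["R"]; o=-c["R"].T@c["t"]
    return o+d*((z-o[2])/d[:,2])[:,None]
def cloud(c,mask):
    v,u=np.nonzero(mask&(c["range_z"]>0)); return world(c,np.c_[u,v],c["range_z"][v,u]),c["image"][v,u]
def circ(P,r,c0):
    return least_squares(lambda p:np.hypot(P[:,0]-p[0],P[:,1]-p[1])-r,c0,loss="soft_l1",f_scale=.001).x
def shakers(name,base=0.):
    c=capture(name); out=[]
    for d in silhouettes(name,"shaker_1"):
        m=cv2.erode(d["region"].astype(np.uint8),np.ones((3,3)))>0
        P,col=cloud(c,m)
        if len(P)<10: continue
        sat=np.median(col.max(1).astype(int)-col.min(1)); zt=np.percentile(P[:,2],97)
        k=min(H,key=lambda k:abs(H[k]+base-zt))
        T=P[P[:,2]>zt-.010]; cc=cv2.minEnclosingCircle(T[:,:2].astype(np.float32)*1000)
        S=P[(P[:,2]>base+.01)&(P[:,2]<base+H[k]-.012)]
        o=-c["R"].T@c["t"]; g=np.median(P[:,:2],axis=0); dv=g-o[:2]; dv/=np.linalg.norm(dv)
        s=circ(S,RAD[k],g+dv*RAD[k]) if len(S)>15 else None
        out.append((round(d["conf"],2),np.round(d["xy"]).tolist(),"sat",int(sat),"zt",round(float(zt),4),"k",k,"lid",np.round(np.array(cc[0])/1000,4).tolist(),round(cc[1],1),"side",None if s is None else np.round(s,4).tolist(),len(S)))
    return out
def seats(name):
    c=capture(name); r=[]
    for d in silhouettes(name,"seat_a"):
        v,u=np.nonzero(d["region"]); P=onplane(c,np.c_[u,v],.028); 
        (x,y),w=cv2.minEnclosingCircle(P[:,:2].astype(np.float32)*1000)
        r.append((round(d["conf"],2),np.round(P.mean(0)[:2],4).tolist(),round(x/1000,4),round(y/1000,4),round(w,1)))
    return sorted(r,key=lambda a:-a[1][1])
E
python3 - <<'E'
from h import *
for n in("top","scene"):
    for s in shakers(n): print(*s)
    for s in seats(n): print(*s)
    for q in("tongs","muddler"):
        c=capture(n)
        for d in silhouettes(n,q):
            P,_=cloud(c,d["region"]); print(n,q,round(d["conf"],2),P.min(0).round(3),P.max(0).round(3))
print(current_clock())
E
```

```text
0.82 [180.0, 285.0] sat 234 zt 0.1081 k 3 lid [0.33, 0.2612] 24.7 side [0.3281, 0.2658] 82
0.74 [327.0, 234.0] sat 4 zt 0.1316 k 4 lid [0.47, -0.0993] 26.7 side None 15
0.7 [177.0, 250.0] sat 8 zt 0.1085 k 3 lid [0.425, 0.2572] 24.8 side [0.425, 0.2598] 79
0.69 [264.0, 228.0] sat 9 zt 0.0644 k 1 lid [0.4746, 0.053] 18.7 side None 2
0.63 [395.0, 245.0] sat 8 zt 0.086 k 2 lid [0.4529, -0.2714] 22.2 side [0.4537, -0.275] 69
0.52 [235.0, 226.0] sat 122 zt 0.0646 k 1 lid [0.4823, 0.1335] 18.9 side None 7
0.85 [0.6322, 0.1715] 0.6319 0.1714 34.8
0.98 [0.6332, 0.0868] 0.633 0.0871 34.6
0.56 [0.6357, 0.001] 0.6362 0.001 33.4
0.57 [0.6372, -0.0827] 0.6372 -0.0825 33.7
top tongs 0.7 [ 0.547  0.254 -0.004] [0.785 0.288 0.03 ]
top muddler 0.72 [ 0.576 -0.208 -0.008] [ 0.79  -0.16   0.043]
0.91 [266.0, 142.0] sat 136 zt 0.1048 k 3 lid [0.3343, 0.2554] 23.0 side [0.3286, 0.2631] 488
0.85 [290.0, 187.0] sat 64 zt 0.0607 k 1 lid [0.4872, 0.1256] 17.7 side [0.4821, 0.1343] 210
0.81 [239.0, 187.0] sat 75 zt 0.0612 k 1 lid [0.3913, 0.0744] 20.3 side [0.3879, 0.0785] 235
0.8 [219.0, 230.0] sat 8 zt 0.1291 k 4 lid [0.4745, -0.1093] 27.8 side [0.4697, -0.1046] 1188
0.7 [268.0, 204.0] sat 8 zt 0.0614 k 1 lid [0.4794, 0.0454] 16.7 side [0.4735, 0.053] 208
0.67 [151.0, 285.0] sat 8 zt 0.0845 k 2 lid [0.4582, -0.2773] 23.1 side [0.4537, -0.2752] 651
0.6 [301.0, 149.0] sat 7 zt 0.1049 k 3 lid [0.4308, 0.2481] 23.1 side [0.4249, 0.2574] 526
0.82 [0.6328, 0.1663] 0.6321 0.1672 35.3
0.78 [0.6349, 0.0819] 0.6343 0.0825 35.3
0.87 [0.6367, -0.0027] 0.636 -0.0023 34.9
0.87 [0.6389, -0.0875] 0.6391 -0.0867 34.7
scene tongs 0.9 [ 0.548  0.249 -0.001] [0.79  0.31  0.027]
scene muddler 0.58 [ 0.552 -0.207 -0.003] [ 0.782 -0.15   0.039]
1.3
```

Run:
```python
from h import *
for n in("top","scene"):
    c=capture(n); im=c["image"]
    reg=silhouettes(n,"seat_a"); pts=np.array([d["xy"] for d in reg])
    # ledge-top by world height window + brightness
    g=im.min(2)>150
    vv,uu=np.indices(g.shape); P=onplane(c,np.c_[uu.ravel(),vv.ravel()],.025).reshape(420,560,3)
    box=(abs(P[...,0]-.635)<.085)&(abs(P[...,1]-.043)<.2)
    W,_=cloud(c,np.ones_like(g))
    m=g&box; 
    nn,lab,st,ce=cv2.connectedComponentsWithStats(m.astype(np.uint8)); k=1+np.argmax(st[1:,4]); comp=(lab==k).astype(np.uint8)
    cs,hi=cv2.findContours(comp,cv2.RETR_CCOMP,cv2.CHAIN_APPROX_NONE)
    for ct,h in zip(cs,hi[0]):
        q=onplane(c,ct.reshape(-1,2),.025)[:,:2].astype(np.float32)*1000
        if h[3]<0: print(n,"ledge",cv2.minAreaRect(q))
        elif len(ct)>20: print("seat",cv2.fitEllipse(onplane(c,ct.reshape(-1,2),.028)[:,:2].astype(np.float32)*1000))
    cv2.imwrite(f"pics/{n}_led.png",cv2.resize(comp[100:300,150:450]*255,None,fx=2,fy=2))
    x=im[130:210,190:350] if n=="top" else im[180:300,250:400]
    cv2.imwrite(f"pics/{n}_z.png",cv2.resize(x,None,fx=4,fy=4,interpolation=cv2.INTER_CUBIC))
```

```text
top ledge ((632.8922119140625, 44.313385009765625), (105.79023742675781, 345.6075439453125), 1.3777761459350586)
seat ((634.5175170898438, 1.3878237009048462), (68.00324249267578, 69.64315032958984), 179.9273223876953)
seat ((632.4523315429688, 86.21930694580078), (68.18401336669922, 69.62187957763672), 11.01873779296875)
seat ((630.443115234375, 171.2589111328125), (68.09503173828125, 70.27890014648438), 175.2314453125)
seat ((637.1420288085938, -83.51483154296875), (67.9974136352539, 69.68876647949219), 18.121612548828125)
scene ledge ((636.509765625, 39.24395751953125), (113.43915557861328, 359.01153564453125), 1.589681625366211)
seat ((637.2718505859375, -83.34866333007812), (62.780250549316406, 70.65117645263672), 28.86736297607422)
seat ((637.6569213867188, -84.04772186279297), (52.06503677368164, 53.407649993896484), 40.059417724609375)
seat ((637.4367065429688, -2.295032501220703), (60.483707427978516, 62.528175354003906), 7.87931489944458)
seat ((635.3567504882812, 0.902058482170105), (51.3269157409668, 52.347023010253906), 36.584651947021484)
seat ((636.3457641601562, 72.80840301513672), (44.2056884765625, 53.986045837402344), 98.3397445678711)
seat ((633.0764770507812, 85.69193267822266), (51.05931091308594, 54.05040740966797), 35.78807067871094)
seat ((632.6241455078125, 165.7799835205078), (55.05906677246094, 65.16178131103516), 23.814428329467773)
```

```bash
python3 -c "
import cv2,numpy as np
a=cv2.imread('pics/top_z.png');b=cv2.imread('pics/scene_z.png');b=cv2.resize(b,(350,280))
c=np.zeros((600,640,3),np.uint8);c[:320]=a;c[320:,:350]=b;cv2.imwrite('pics/zz.png',c)"
```

```text
(no output)
```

View pics/zz.png

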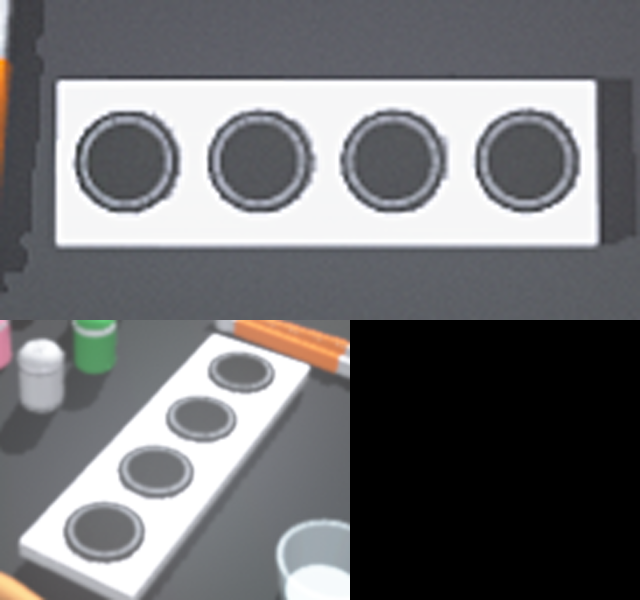

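Clean fits now: the rings give consistent seat centres from both cameras (within about 1 mm). I'll start with the largest shaker.

```bash
cat >> h.py <<'E'
SEAT={4:(.6373,-.0838),3:(.6350,.0011),2:(.6328,.0859),1:(.6306,.1709)}
START={1:(.4735,.053),2:(.4537,-.2751),3:(.4249,.2578),4:(.4697,-.1035)}
GH={1:.040,2:.060,3:.078,4:.092}
def T(xy,base,k): return [float(xy[0]),float(xy[1]),float(base+GH[k]-.019)]
def pick(k,xy,Q,lift,base=0.,up=.15):
    move_gripper(min(.086,2*RAD[k]+.024))
    move_ptp(T(xy,base+up,k),Q); servo_line(T(xy,base+.03,k),rate=.2); print("touch",servo_line(T(xy,base,k),rate=.08,contact_N=12))
    p=current_position(); move_gripper(0.); print("gap",round(current_finger_gap(),4),"z",np.round(p,4))
    servo_line(T(xy,lift,k),rate=.15)
def place(k,xy,hi,via=()):
    for v in via: servo_line(T(v,hi,k),rate=.2)
    servo_line(T(xy,hi,k),rate=.2); servo_line(T(xy,.043,k),rate=.15)
    sleep(.2); f0=np.array(current_force())
    print("contact",servo_line(T(xy,.0265,k),rate=.02,contact_N=4),np.round(current_position(),4),np.round(current_force()-f0,1))
def release(k,xy,up=.12):
    move_gripper(min(.086,2*RAD[k]+.024)); p=current_position()
    servo_line([p[0],p[1],p[2]+.03],rate=.08); servo_line([p[0],p[1],p[2]+up],rate=.2)
E
python3 - <<'E'
from h import *
for Q in([1,0,0,0],[0,1,0,0]):
    print(Q)
    for k in SEAT:
        for xy,b in((START[k],0),(START[k],.2),(SEAT[k],.028),(SEAT[k],.2)):
            q=inverse_kinematics(T(xy,b,k),Q); print(k,b,None if q is None else np.round(q,2))
E
```

```text
[1, 0, 0, 0]
4 0 [-0.36  0.39  1.92 -0.    0.82 -0.36]
4 0.2 [-0.36  0.14  1.69 -0.    1.32 -0.36]
4 0.028 [-0.24  0.54  1.54 -0.    1.06 -0.24]
4 0.2 [-0.24  0.38  1.35 -0.    1.41 -0.24]
3 0 [ 0.41  0.43  1.9  -0.    0.81  0.41]
3 0.2 [ 0.41  0.18  1.68 -0.    1.29  0.41]
3 0.028 [-0.11  0.55  1.57 -0.    1.03 -0.11]
3 0.2 [-0.11  0.38  1.38 -0.    1.38 -0.11]
2 0 [-0.68  0.5   1.84 -0.    0.81 -0.68]
2 0.2 [-0.68  0.24  1.63 -0.    1.27 -0.68]
2 0.028 [ 0.03  0.57  1.57 -0.    1.    0.03]
2 0.2 [ 0.03  0.4   1.4  -0.    1.34  0.03]
1 0 [-0.03  0.48  1.97 -0.    0.69 -0.03]
1 0.2 [-0.03  0.18  1.77 -0.    1.19 -0.03]
1 0.028 [ 0.16  0.62  1.55 -0.    0.98  0.16]
1 0.2 [ 0.16  0.44  1.39 -0.    1.32  0.16]
[0, 1, 0, 0]
4 0 [-0.36  0.39  1.92 -0.    0.82  2.78]
4 0.2 [-0.36  0.14  1.69 -0.    1.32  2.78]
4 0.028 [-0.24  0.54  1.54 -0.    1.06  2.9 ]
4 0.2 [-0.24  0.38  1.35 -0.    1.41  2.9 ]
3 0 [ 0.41  0.43  1.9  -0.    0.81 -2.74]
3 0.2 [ 0.41  0.18  1.68 -0.    1.29 -2.74]
3 0.028 None
3 0.2 None
2 0 [-0.68  0.5   1.84 -0.    0.81  2.47]
2 0.2 [-0.68  0.24  1.63 -0.    1.27  2.47]
2 0.028 None
2 0.2 None
1 0 None
1 0.2 None
1 0.028 None
1 0.2 None
```

Run:
```python
from h import *
Q=[1,0,0,0];k=4
pick(k,START[k],Q,.06); c=capture("scene"); cv2.imwrite("pics/held4.png",c["image"])
place(k,SEAT[k],.06); print(current_clock())
release(k,SEAT[k]); print(current_clock(),current_force())
for n in("scene","top"):
    for s in shakers(n,.028): print(n,*s)
cv2.imwrite("pics/after4.png",capture("scene")["image"])
```

```text
touch False
gap 0.06 z [ 0.4699 -0.1036  0.0733]
contact True [ 0.6371 -0.0837  0.1013] [-0.1 -0.3  9. ]
8.9833
10.6917 [-0.5460941   0.52215623 -0.41874048]
scene 0.97 [296.0, 243.0] sat 8 zt 0.1574 k 4 lid [0.6409, -0.0912] 27.8 side [0.6369, -0.0845] 1367
scene 0.84 [290.0, 188.0] sat 66 zt 0.0603 k 1 lid [0.4878, 0.1268] 17.3 side [0.482, 0.1362] 178
scene 0.75 [268.0, 203.0] sat 8 zt 0.0612 k 1 lid [0.4789, 0.0463] 17.2 side [0.4713, 0.0538] 206
scene 0.68 [150.0, 287.0] sat 8 zt 0.0846 k 1 lid [0.4599, -0.2784] 21.7 side [0.4567, -0.2767] 450
scene 0.62 [299.0, 153.0] sat 8 zt 0.1043 k 2 lid [0.4316, 0.2471] 23.6 side [0.4261, 0.2539] 243
scene 0.59 [276.0, 151.0] sat 127 zt 0.089 k 1 lid [0.3552, 0.2617] 3.4 side None 5
scene 0.57 [242.0, 185.0] sat 80 zt 0.0609 k 1 lid [0.3959, 0.0703] 17.2 side [0.3864, 0.0795] 186
top 0.78 [254.0, 263.0] sat 67 zt 0.0652 k 1 lid [0.3902, 0.0794] 18.7 side [0.4007, 0.0913] 171
top 0.7 [263.0, 229.0] sat 7 zt 0.0644 k 1 lid [0.4743, 0.054] 17.6 side [0.482, 0.0697] 154
top 0.69 [396.0, 246.0] sat 6 zt 0.0856 k 1 lid [0.452, -0.2714] 22.4 side [0.4536, -0.272] 99
top 0.58 [181.0, 249.0] sat 7 zt 0.1076 k 2 lid [0.4251, 0.2564] 24.5 side [0.4252, 0.2568] 125
top 0.52 [234.0, 227.0] sat 129 zt 0.0658 k 1 lid [0.4832, 0.1333] 18.0 side [0.4976, 0.1324] 179
```

View pics/after4.png

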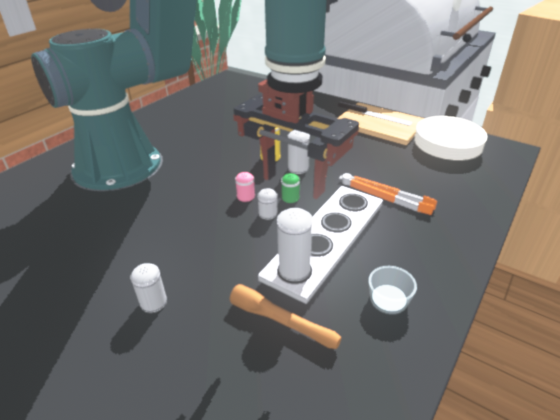

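Shaker_4 stands on the end seat around (295,272), measured within 1 mm of the seat centre. I'll do 3 next.

Run:
```python
from h import *
Q=[1,0,0,0];k=3
pick(k,START[k],Q,.10)
place(k,SEAT[k],.10); release(k,SEAT[k]); print(current_clock())
for s in shakers("scene",.028):
  if s[3]<20: print(*s)
k=2
pick(k,START[k],Q,.20,up=.17)
place(k,SEAT[k],.20); release(k,SEAT[k]); print(current_clock())
for s in shakers("scene",.028):
  if s[3]<20: print(*s)
k=1
pick(k,START[k],Q,.11)
place(k,SEAT[k],.11); release(k,SEAT[k],.2); print(current_clock())
move_ptp([.45,.25,.35],Q)
for n in("scene","top"):
  for s in shakers(n,.028):
    if s[3]<20: print(n,*s)
  cv2.imwrite(f"pics/{n}_end.png",capture(n)["image"])
  for q in("tongs","muddler"):
        c=capture(n)
        for d in silhouettes(n,q):
            P,_=cloud(c,d["region"]); print(n,q,round(d["conf"],2),P.min(0).round(3),P.max(0).round(3))
print(current_clock())
```

```text
touch False
gap 0.0527 z [0.4251 0.2579 0.0593]
contact True [0.6347 0.0011 0.0874] [0.2 0.2 6.8]
20.3167
0.91 [268.0, 205.0] sat 7 zt 0.0612 k 1 lid [0.479, 0.0475] 18.2 side [0.4724, 0.0544] 221
0.87 [147.0, 288.0] sat 8 zt 0.0845 k 1 lid [0.4588, -0.2788] 22.7 side [0.4567, -0.2768] 462
0.87 [295.0, 244.0] sat 8 zt 0.1573 k 4 lid [0.64, -0.0899] 28.0 side [0.6368, -0.0845] 1378
0.56 [319.0, 222.0] sat 9 zt 0.1335 k 3 lid [0.6379, -0.0057] 24.5 side [0.6342, 0.0005] 562
touch False
gap 0.0476 z [ 0.4538 -0.2752  0.0411]
contact True [0.6325 0.0859 0.0693] [-0.4 -0.8  6.2]
31.35
0.79 [267.0, 206.0] sat 7 zt 0.0611 k 1 lid [0.4776, 0.0476] 17.0 side [0.4721, 0.0545] 213
0.75 [340.0, 204.0] sat 8 zt 0.1114 k 2 lid [0.6358, 0.0782] 21.5 side [0.632, 0.0849] 341
0.72 [298.0, 243.0] sat 8 zt 0.1573 k 4 lid [0.6389, -0.0887] 28.8 side [0.6368, -0.0845] 1392
0.7 [323.0, 221.0] sat 8 zt 0.1335 k 3 lid [0.6379, -0.0048] 24.4 side [0.6343, 0.0006] 567
0.42 [354.0, 201.0] sat 3 zt 0.0292 k 1 lid [0.6357, 0.1684] 30.4 side None 0
touch False
gap 0.0413 z [0.4738 0.053  0.0213]
contact True [0.6
[... 417 characters left out ...]
.6298, 0.1706] 171
scene tongs 0.85 [ 0.548  0.173 -0.004] [0.79  0.328 0.081]
scene muddler 0.64 [ 0.553 -0.206 -0.002] [ 0.782 -0.151  0.039]
top 0.78 [287.0, 167.0] sat 5 zt 0.1359 k 3 lid [0.6331, 0.0024] 25.2 side [0.6355, 0.0011] 64
top 0.73 [253.0, 170.0] sat 7 zt 0.114 k 2 lid [0.6316, 0.0856] 22.0 side [0.5928, 0.0692] 44
top 0.72 [218.0, 166.0] sat 8 zt 0.0929 k 1 lid [0.6286, 0.1708] 18.3 side None 15
top 0.67 [323.0, 164.0] sat 10 zt 0.1596 k 4 lid [0.636, -0.0839] 29.1 side [0.6379, -0.0841] 104
top tongs 0.66 [ 0.55   0.254 -0.006] [0.784 0.288 0.031]
top tongs 0.16 [ 0.603 -0.032  0.021] [0.641 0.034 0.034]
top muddler 0.87 [ 0.576 -0.208 -0.006] [ 0.78  -0.16   0.042]
41.4667
```

```bash
ls pics
```

```text
after4.png
held4.png
scene0.png
scene_end.png
scene_led.png
scene_z.png
top0.png
top_end.png
top_led.png
top_z.png
zz.png
```

View pics/scene_end.png

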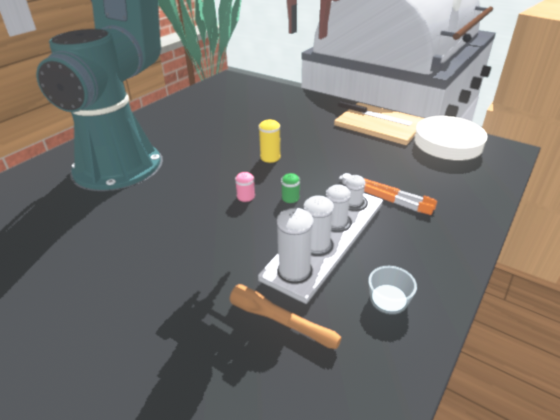

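View pics/top_end.png

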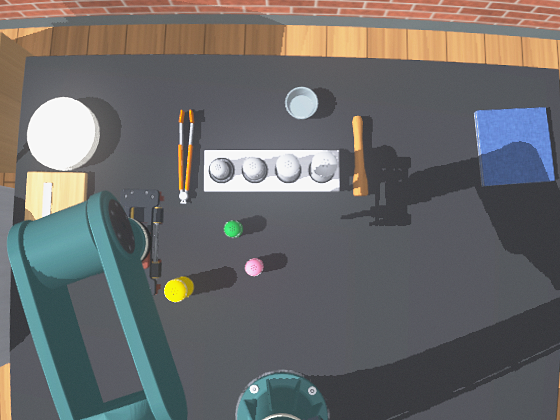

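All four stand upright, one on each seat: in the top view at (221,169), (254,169), (288,167) and (322,165), smallest by the tongs. The tongs and the muddler are where they were, and the arm is clear.

```bash
python3 -c "
from bench import *
print(current_force(),current_clock()); close_job()"
```

```text
[-0.53556613 -0.13752292 -0.0525792 ] 41.4667
the job is handed in; nothing more can be done
```

The four steel shakers are standing upright on the ledge, one on each seat, running from the smallest at the tongs' end to the largest at the muddler's end. I handed the job in at about 41 s of the 128 s allowed.

- **Centring:** the last scene-camera fits put every shaker within about 1.1 mm of its seat centre. The top camera's lid fits agreed to within about 2 mm.
- **Setting down:** each one was lowered slowly until it touched the seat, with 6–9 N at contact. The lid heights match upright shakers standing on the seats.
- **Tongs, muddler and look-alikes:** the tongs and muddler measured the same as before to within the cameras' noise. The green, pink and yellow look-alikes weren't touched.

**Disagreements:**
- The network's seat outlines differed by about 4–5 mm between the two cameras. I used circle fits to the seat edges instead, and on the three seats where both cameras gave a clean fit these agreed to about 1 mm.
- In the final check, the scene camera's tongs outline was too large because part of shaker_1 was included in it. The top camera showed the tongs unmoved.
- One top-camera side fit, for shaker_2, was about 40 mm off. It came from very few points, so I discarded it; that shaker's other two fits agreed with the seat.

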